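# Fit a fresh filter to the bench fume extractor and switch it on

## Task

Fit the fresh white-and-green filter cartridge upright into the round port of the fume extractor: line its two lugs up with the yellow-marked slots, push it in against the spring, twist it clockwise to the red marks and let the spring seat it in the lock. Then switch the extractor on by pushing its orange lever all the way over, away from the extractor's louvred front. Leave the spent filter and the other bench things where they are.

Things in the scene. Friction and masses are not known exactly. Their poses are not given: they have to be found in the camera images.
- fresh: Fresh filter cartridge, loose, standing upright: white cylinder 74 mm in diameter, 90 mm tall, its foot tapered over the lowest 7 mm to 64 mm in diameter; a green grip bar on top makes it 126 mm tall. About 250 g. Origin: centre of the underside; z up its axis, x along grip bar and lugs. Half a turn about z makes no difference.
- grip (a point): Point on the fresh cartridge's axis in its green grip bar, 112 mm above its underside (14 mm below the bar's top), axes as the cartridge's. The bar is 64 mm long (cartridge x), 20 mm thick (y), 36 mm tall, standing on the cylinder's flat top.
- lug (a point): Middle of one of the fresh cartridge's two green lugs, which stick out on opposite sides in line with the grip bar (cartridge +x and -x). Each is 14 mm wide and 8 mm tall, 16 to 24 mm above the underside, and reaches 48 mm from the axis.
- spent: Spent filter cartridge, loose, upright, same shape, size and origin as the fresh one, but tan brown with black grip bar and lugs. Bystander.
- unit: Fume extractor, fixed to the bench: flat white box 180 mm deep (own x), 270 mm wide (own y), 60 mm tall, with a black round port and an orange lever on top. Origin: centre of its underside; x from the louvred front (robot's side) to the back, z up. Port axis at own (0, -65 mm), lever at own (0, +85 mm).
- port (a point): Centre of the port's mouth at rim level, 110 mm above the bench, on its vertical axis (axes as the unit's). The port collar is 116 mm in outer diameter and 50 mm tall; bore 78 mm in diameter. Cartridges go in from above, two lugs through two opposite slots.
- slot (a point): Middle of one of the two opposite entry slots, at rim level, 45 mm from the port axis, marked yellow on the rim: 60 degrees counter-clockwise (from above) from the unit's x axis. Slots are 18 to 19 mm wide and reach 50 mm from the axis. From here, pushed in, the lugs turn 60 degrees clockwise (from above) under the rim to a stop at the lock.
- lock (a point): Rim point above one of the two opposite lock pockets, 45 mm from the port axis, on the unit's x axis, marked red. Here the ceiling over the lugs is 4 mm higher, so that once let go the cartridge is lifted by the spring and caught, its underside 32 mm below the rim, with about 3 degrees of play.
- plunger (a joint): Spring plate in the port, travel down in m, 0 = up (22 mm below the rim), range 0 to 0.020. It pushes up on the cartridge's underside with 3.5 N at 0 and 0.35 N more per mm. To turn under the rim it must be down 0.014 or more (underside 36 mm below the rim; aim for 38 to 39 mm); locked it stands near 0.010.
- power (a joint): Power lever of the extractor: 0 = off, leaning 0.5 rad toward the unit's front (its -x); 1.0 rad = on, leaning 0.5 rad to the back (its +x). It stays where it is left and needs about 1 N at its tip.
- power_tip (a point): Centre of the orange ball, 26 mm in diameter, at the end of the power lever. The lever pivots 70 mm from it about an axis along the unit's y, 82 mm above the bench, at unit (0, +85 mm).
- dish: Clear round open dish, 90 mm in diameter, 35 mm tall; bystander. Origin: centre of the underside.
- bottle: Clear dispensing bottle with a blue cap, 50 mm in diameter, 120 mm tall; bystander. Origin: centre of the underside.
- spool: Bare metal wire spool standing on end, 68 mm in diameter, 56 mm tall; bystander. Origin: centre of the underside.
Things that resemble listed ones, but are neither listed nor needed, are in the scene too. What is shaped like the fresh but pink or purple is not meant.

How it is judged:
On the way, in this order (a step that is already met when the one before it is completed fails the run):
1. the fresh filter is locked in the port: pushed in, twisted and lifted into the lock by the spring (horizontal distance between fresh and port below 0.005 m and z of fresh in the frame of port between -0.0345 and -0.029 m and angle between the x axis of fresh and the x axis of unit, either way round below 0.12 rad), for 0.2 s.
2. the power lever is switched on (value of joint power above 0.85 rad), for 0.2 s.
At the end, for the whole second after the job is handed in: The fresh filter stands upright (within 0.08 rad) and at rest in the port, axis within 5 mm of the port's, underside 29 to 34.5 mm below the rim, lugs within 0.12 rad of the red marks (the unit's x axis, either way round), so lifted into the lock pockets; the power lever is past 0.85 rad (all of step 1 and angle between fresh's own z axis and vertical below 0.08 rad and value of joint power above 0.85 rad and linear speed of fresh below 0.02 m/s); the robot touches nothing.
It fails at once if the spent filter is moved by more than 25 mm or tipped (distance of spent from where it was at the start of the episode above 0.025 m or angle between spent's own z axis and vertical above 0.4 rad).
It fails at once if the dish, bottle or spool is moved by more than 25 mm or knocked over (distance of any of dish, bottle, spool from where it was at the start of the episode above 0.025 m or angle between any of dish, bottle, spool's own z axis and vertical above 0.5 rad).
It also fails if it takes over 64 s, if anything falls off the work surface, if the arm or the gripper's body presses on something with over 40 N, if the wrist force passes 120 N, or if a joint passes its speed limit or range.

## Robot

A 7-joint arm with a two-finger parallel gripper is mounted at the origin on the work surface. World frame = base frame: x ahead of the robot, y to its left, z up, the work surface at z = 0. Lengths are in m, angles in rad, forces in N, time in s.
With the tool pointing down it reaches from about 0.425 to 0.925 m from the base axis. Payload 6.8 kg.
Tool frame: the origin (TCP) lies at the very end of the fingers, on their centre line; the grasp point (between the pads) lies 19 mm behind it; z points along the fingers, x is the direction in which the jaws open and shut, and the axes are right-handed (so a half turn about z gives the same grasp; the last joint's range is limited). The gripper opens to 85 mm and grips with 20 to 120 N. Pads are 22 mm wide; open, the fingers measure 114 mm over their backs; the gripper's body (76 mm by 85 mm) begins 54 mm behind the grasp point. The pads swing forward as they close: fully open they stand 13 mm farther back than shut.
Start: joints at [-1.36, 0.477, 0.022, 1.555, -0.011, 1.109, -0.083], TCP at [0.212, 0.641, 0.231] pointing down, gripper open.
Joint ranges: [-2.96, 2.96], [-0.34, 2.1], [-1.41, 1.46], [0.24, 2.44], [-1.37, 4.51], [0.17, 1.92], [-2.96, 2.96]. Speed limits (rad/s): [2.39, 2.39, 3.14, 3.14, 3.14, 3.14, 3.14].

## Interface

Orientations are given as a unit quaternion [w, x, y, z].
In Python, from station import bot gives the robot as it stands.
- The arm moves only by the shell command python3 -m creep 'ROWS' [FORCE]. ROWS is JSON, a list that holds one entry, the list of rows, each a list of 7 numbers: the shift along the tool's x, y, z in cm, then the turn, a rotation vector about the tool's x, y, z in rad, then the opening, from 0 (shut) to 1 (fully open). In form: [[[dx, dy, dz, wx, wy, wz, claw], ...]]. A call has 1 to 10 rows; each row is the pose to reach, as a shift and turn from the pose commanded when the call began, along the tool's axes at that moment; what a row does not reach only later rows make up. A row lasts 1/8 s, in which the tool goes at most 62.5 mm and 10.7 degrees, less where a joint would pass 70% of its speed; a pose out of reach is approached as far as the arm can. A call with a gripper value outside its range is refused whole. The fingers move at their own pace and stop on an object; FORCE is the grip in N (left out, the last holds). Time passes only in rows, so rows that repeat a pose let the fingers close. It gives the time, the measured TCP pose, the force and the opening at its end, in the units of the state.
- bot.get_obs(): the state, without advancing time (a new reading comes with each control period).
- bot.read_camera(name): name is "scene" or "top" or "wrist"; returns (picture, depth): 480x640x3 uint8, blue, green, red; 480x640 float32, m along the optical axis (not along the pixel's ray), 0 where there is no reading.
- bot.calibration(name): a dict with "mtx" (3x3 intrinsics, pixels), "rvec" (rotation vector, rad) and "tvec" (3), from world to camera coordinates, as OpenCV has them. Camera axes: x right, y down, z forward; pixel columns grow to the right and rows downward; lengths in m; the calibration is good to about 2 mm. A picture is of the moment at which its call begins: read the wrist's pose just before it. calibration takes no time and is no camera call; for the wrist camera it gives the pose at the moment of the call.
- bot.hand_in(): hands the job in, once; it reports no verdict.
Trained networks look in the newest picture that a camera, given by its name, has taken for a name from the list of things; names that differ only in an ending like _2 or _b are one class to them, and where a whole thing is asked for, a point or a joint stands for the part that bears it (a point fixed in the world has none). Each returns a list of dicts, best first, with "p" (0 to 1); they miss things now and then, are a little off and sometimes report something else, mostly with a low value. They report only what shows in the picture. A call takes as long as a camera call. They do not tell look-alikes from the thing itself.
- bot.find_in(camera, label): "xy" ([column, row] in pixels, amid what is visible of it).
- bot.silhouettes(camera, label): "mask" (480x640 bool, what is visible of it) and "xy" ([column, row] in pixels, amid what is visible of it).
The state is a dict: "t": time; "q": joint angles; "joint_vel": joint speeds; "joint_torque": joint torques, N m; "eef_pos": TCP position; "tool_rot": TCP orientation; "contact_force": force on the tool from outside, world axes, zero at the start; "torque": the same for the moment, N m; "gripper_width": opening from 0.0 (shut) to 1.0 (fully open).
Only numpy, scipy, OpenCV 4.12 (cv2) and the standard library are available. Lean on these libraries where they do the work, as an engineer would, in place of code of your own. Each camera call takes 0.05 s, during which the arm holds its last target.

## Working session

There is one attempt and no reset: what is moved stays moved. The work goes in short steps, Python scripts to look and compute and a shell command to move; the robot and the scene stay as the last step left them, time stands still between calls to the robot, and variables do not carry over. Pictures are saved under pics/ and viewed, and the job is handed in when it is done.

```bash
mkdir -p pics; ls
cat > h.py <<'E'
import numpy as np, cv2
from station import bot
from scipy.spatial.transform import Rotation as R
def cam(n):
    c=bot.calibration(n); return np.array(c["mtx"],float),cv2.Rodrigues(np.array(c["rvec"],float))[0],np.array(c["tvec"],float).ravel()
def unproj(n,uv,d,c=None):
    K,Rm,t=c or cam(n); uv=np.atleast_2d(uv).astype(float); d=np.ravel(d)
    p=np.c_[(uv[:,0]-K[0,2])/K[0,0]*d,(uv[:,1]-K[1,2])/K[1,1]*d,d]
    return (p-t)@Rm
def proj(n,P,c=None):
    K,Rm,t=c or cam(n); q=np.atleast_2d(P)@Rm.T+t; q=q@K.T; return q[:,:2]/q[:,2:]
def atz(n,uv,z,c=None):
    K,Rm,t=c or cam(n); r=np.linalg.inv(K)@np.array([uv[0],uv[1],1.]); r=Rm.T@r; o=-Rm.T@t
    return o+r*(z-o[2])/r[2]
def tool():
    o=bot.get_obs(); q=o["tool_rot"]; return np.array(o["eef_pos"]),R.from_quat([q[1],q[2],q[3],q[0]]),o
E
python3 - <<'E'
from h import *
for n in ["scene","top","wrist"]:
    c=cam(n); p,d=bot.read_camera(n); cv2.imwrite(f"pics/{n}0.png",p); np.save(f"pics/{n}0.npy",d)
    print(n,-c[1].T@c[2], c[0][0,0])
    if n!="wrist":
        for l in ["fresh","spent","unit","port","slot","lock","power_tip","dish","bottle","spool","grip"]:
            for f in bot.find_in(n,l)[:4]:
                u,v=map(int,f["xy"]); 
                print(l,round(f["p"],2),(u,v),unproj(n,(u,v),d[v,u],c).round(3)[0])
print(bot.get_obs())
E
```

```text
pics
scene [ 1.12055222 -0.28143439  0.95992759] 467.70169826822183
fresh 0.9 (159, 342) [ 0.619 -0.37   0.117]
fresh 0.76 (128, 294) [ 0.462 -0.399  0.09 ]
fresh 0.72 (187, 275) [ 0.478 -0.272  0.093]
fresh 0.72 (173, 234) [ 0.358 -0.263  0.101]
spent 0.94 (226, 329) [ 0.644 -0.245  0.095]
unit 0.8 (337, 248) [0.586 0.048 0.111]
port 0.7 (461, 229) [0.649 0.367 0.058]
port 0.62 (339, 251) [0.593 0.049 0.108]
port 0.43 (367, 201) [0.526 0.162 0.151]
slot 0.56 (343, 249) [0.563 0.079 0.061]
lock 0.74 (339, 251) [0.593 0.049 0.108]
lock 0.53 (426, 177) [0.474 0.386 0.076]
power_tip 0.44 (365, 202) [0.523 0.159 0.146]
dish 0.87 (261, 374) [ 0.73  -0.216  0.011]
dish 0.39 (337, 250) [0.589 0.046 0.11 ]
bottle 0.72 (426, 178) [0.474 0.387 0.071]
bottle 0.41 (366, 200) [0.524 0.16  0.153]
spool 0.71 (462, 232) [0.656 0.365 0.055]
spool 0.19 (263, 376) [ 0.734 -0.213  0.006]
grip 0.92 (188, 275) [ 0.478 -0.27   0.091]
grip 0.91 (173, 233) [ 0.357 -0.262  0.103]
grip 0.8 (238, 243) [ 0.446 -0.138  0.087]
grip 0.64 (159, 347) [ 0.621 -0.375  0.104]
top [0.31744546 0.01876894 1.19408992] 478.9
[... 1006 characters left out ...]
[-1.36010055,  0.47698885,  0.0224254 ,  1.55539463, -0.011468  ,
        1.10931111, -0.08311111]), 'joint_vel': array([-5.37732791e-04,  6.24208056e-04,  9.29685462e-04, -2.51381793e-08,
        5.01647258e-04, -7.05157943e-04, -8.15093954e-04]), 'joint_torque': array([ 5.50190580e-04, -5.96313143e+01,  1.60625517e+00, -2.81548136e+01,
        1.22949938e-02,  1.41104145e-03, -2.13386693e-05]), 'eef_pos': array([0.21158374, 0.64100036, 0.23131816]), 'tool_rot': array([1.28065674e-06, 8.10389312e-01, 5.85891767e-01, 1.88659941e-05]), 'contact_force': array([-0.24199016,  0.33482867, -0.57999306]), 'torque': array([-0.00809241, -0.05848137, -0.02808118]), 'gripper_width': 0.9986749793500324}
```

View pics/scene0.png

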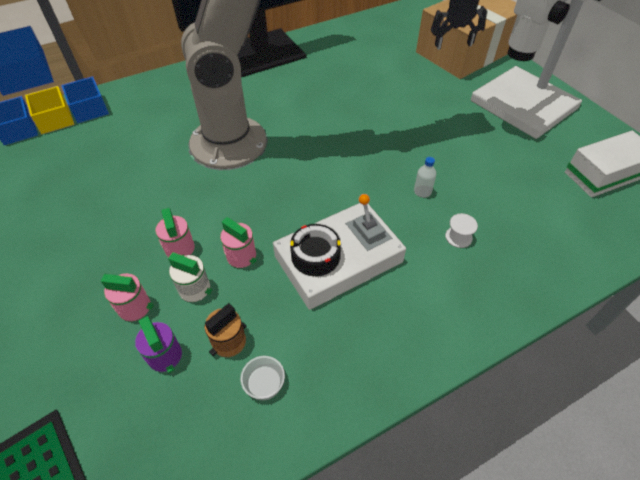

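View pics/top0.png

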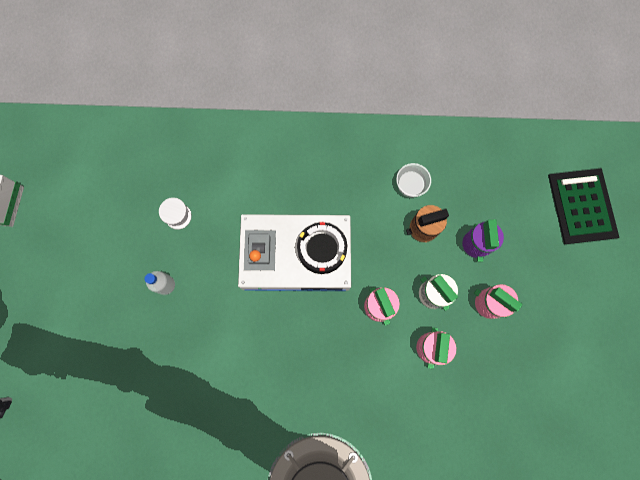

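Run:
```python
from h import *
for n,box in [("top",(400,260,80,65)),("scene",(160,245,60,65))]:
    im=cv2.imread(f"pics/{n}0.png"); d=np.load(f"pics/{n}0.npy"); c=cam(n)
    v,u=np.mgrid[0:480,0:640]; P=unproj(n,np.c_[u.ravel(),v.ravel()],d.ravel(),c).reshape(480,640,3)
    x,y,w,h=box
    sub=np.zeros((480,640),bool); sub[y:y+h,x:x+w]=1
    b,g,r=[im[...,i].astype(int) for i in range(3)]
    # bar top: z near .126
    m=sub&(np.abs(P[...,2]-.126)<.006)&(g>r+25)&(d>0)
    hs=P[...,2][sub]; print(n,"zmax",hs.max().round(4))
    q=P[m]; print(n,"bar",m.sum(),q.mean(0).round(4)); 
    rect=cv2.minAreaRect((q[:,:2]*1000).astype(np.float32)); print(rect)
    e,V=np.linalg.eigh(np.cov(q[:,:2].T)); print("yaw",np.degrees(np.arctan2(V[1,1],V[0,1])), np.sqrt(12*e))
    m=sub&(np.abs(P[...,2]-.090)<.005)&(np.abs(r-b)<60)&(r>g-25)&(d>0); q=P[m]
    if m.sum()>20: print("cyltop",m.sum(),cv2.minEnclosingCircle((q[:,:2]*1000).astype(np.float32)))
    # unit top
    m=(np.abs(P[...,2]-.060)<.005)&(abs(P[...,0]-.55)<.2)&(P[...,1]>-.15)&(P[...,1]<.25); q=P[m]
    print("unit",q.mean(0).round(4),cv2.minAreaRect((q[:,:2]*1000).astype(np.float32)))
    m=(np.abs(P[...,2]-.110)<.005)&(abs(P[...,0]-.55)<.12)&(abs(P[...,1]-.02)<.09); q=P[m]
    print("rim",m.sum(),q[:,2].mean(),cv2.minEnclosingCircle((q[:,:2]*1000).astype(np.float32)))
    for nm,mm in [("red",(r>150)&(g<70)&(b<70)),("yel",(r>150)&(g>130)&(b<110))]:
        mm=mm&m; k,lab,st,ce=cv2.connectedComponentsWithStats(mm.astype(np.uint8))
        for i in range(1,k):
            if st[i,4]>2: print(nm,st[i,4],ce[i].round(1),atz(n,ce[i],.110,c).round(4)[:2])
    for nm,bx in [("f",box),("p",(230,205,130,90) if n=="top" else (270,190,140,115))]:
        x,y,w,h=bx; k=600//max(w,h); cv2.imwrite(f"pics/{n}_{nm}.png",cv2.resize(im[y:y+h,x:x+w],None,fx=k,fy=k,interpolation=cv2.INTER_CUBIC))
```

```text
top zmax 1.1941
top bar 254 [ 0.4588 -0.2652  0.1256]
((459.137451171875, -265.3082580566406), (63.514122009277344, 20.175601959228516), 38.54545974731445)
yaw -141.1390227121891 [0.02029634 0.06446833]
cyltop 441 ((459.4034729003906, -265.3932800292969), 37.723201751708984)
unit [0.5417 0.0909 0.0602] ((512.3530883789062, 47.37528991699219), (251.94491577148438, 334.39776611328125), 0.6997067928314209)
rim 993 0.11009595814871442 ((550.4873046875, 14.369866371154785), 59.1071891784668)
red 8 [322.  223.5] [0.602 0.015]
red 7 [322.6 269.6] [0.4932 0.0104]
yel 14 [301.6 234.2] [0.5747 0.0617]
yel 17 [341.9 257.4] [ 0.5229 -0.0333]
scene zmax 0.9599
scene bar 234 [ 0.4609 -0.2682  0.1266]
((458.4953918457031, -267.7912902832031), (65.17787170410156, 20.628372192382812), 38.50069808959961)
yaw -141.2855771828593 [0.01929648 0.06513996]
cyltop 399 ((505.4918518066406, -250.46095275878906), 83.67003631591797)
unit [0.5664 0.078  0.061 ] ((540.1121215820312, 31.90545654296875), (199.53370666503906, 360.867431640625), 0.5174764394760132)
rim 969 0.11083999486534406 ((548.8864135742188, 12.573465347290039), 60.07868957519531)
red 6 [303.5 226.5] [0.4925 0.0112]
red 8 [327.  259.8] [0.6021 0.0131]
yel 15 [291. 243.] [ 0.5218 -0.036 ]
yel 11 [338.6 242.4] [0.5727 0.0599]
```

```bash
python3 -c "
import cv2,numpy as np
a=cv2.resize(cv2.imread('pics/top_p.png'),(400,277));b=cv2.resize(cv2.imread('pics/scene_p.png'),(400,323));c=cv2.resize(cv2.imread('pics/top_f.png'),(330,268));e=cv2.resize(cv2.imread('pics/scene_f.png'),(248,268))
o=np.zeros((600,800,3),np.uint8);o[:277,:400]=a;o[:323,400:]=b;o[325:593,:330]=c;o[325:593,400:648]=e
cv2.imwrite('pics/m0.png',o)"
```

```text
(no output)
```

View pics/m0.png

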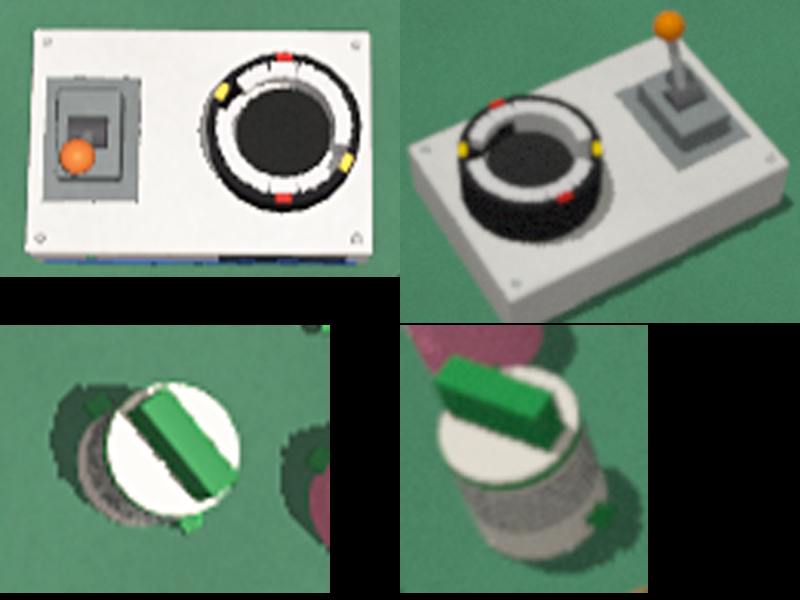

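The fresh cartridge is the white one with the green bar at top-view pixel (440,290). The pink ones at (382,303), (438,348) and (497,301), the purple one at (483,238) and the brown spent one at (429,222) don't match. The crop confirms white body, green bar and green lugs. Port centre is about (0.548, 0.013), with unit yaw about 1.7°. I'll move over the port first and take a close wrist view.

```bash
cat >> h.py <<'E'
def go(x,y,z,yaw_deg):
    p,r,o=tool(); y_=np.radians(yaw_deg)
    X=np.array([np.cos(y_),np.sin(y_),0]);Z=np.array([0,0,-1.]);T=R.from_matrix(np.c_[X,np.cross(Z,X),Z])
    s=r.inv().apply(np.array([x,y,z])-p)*100; w=(r.inv()*T).as_rotvec()
    rx=r.as_matrix()[:,0]
    print("tcp",p.round(4),"yaw",np.degrees(np.arctan2(rx[1],rx[0])).round(2),"tilt",(-np.degrees(np.arccos(-r.as_matrix()[2,2]))).round(2),"t",round(o["t"],2),"F",np.round(o["contact_force"],1),"g",round(o["gripper_width"],3),"q",np.round(o["q"],2))
    print("shift",s.round(2),"turn",w.round(4),"rows",max(np.linalg.norm(s)/6.25,np.linalg.norm(w)/.187).round(1))
E
python3 -c "
from h import *
go(.548,.013,.30,-40)"
```

```text
tcp [0.2116 0.641  0.2313] yaw 71.73 tilt -0.0 t 1.25 F [-0.2  0.3 -0.6] g 0.999 q [-1.36  0.48  0.02  1.56 -0.01  1.11 -0.08]
shift [-49.09  51.63  -6.87] turn [-0.     -0.      1.9501] rows 11.5
```

```bash
python3 -m creep '[[[-49.1,51.6,-6.9,0,0,1.95,1],[-49.1,51.6,-6.9,0,0,1.95,1],[-49.1,51.6,-6.9,0,0,1.95,1],[-49.1,51.6,-6.9,0,0,1.95,1],[-49.1,51.6,-6.9,0,0,1.95,1],[-49.1,51.6,-6.9,0,0,1.95,1],[-49.1,51.6,-6.9,0,0,1.95,1],[-49.1,51.6,-6.9,0,0,1.95,1],[-49.1,51.6,-6.9,0,0,1.95,1],[-49.1,51.6,-6.9,0,0,1.95,1]]]'; python3 -c "
from h import *
go(.548,.013,.30,-40)"
```

```text
t: 2.5
eef_pos: [0.5058, 0.0908, 0.2922]
tool_rot: [-0.001, 0.951, -0.309, 0.0]
contact_force: [0.6, 0.6, 0.3]
gripper_width: 0.997
tcp [0.5058 0.0908 0.2922] yaw -36.03 tilt -0.09 t 2.5 F [0.6 0.6 0.3] g 0.997 q [-0.84  0.16  0.62  1.89 -0.1   1.12 -0.81]
shift [ 7.99  3.81 -0.78] turn [-0.0015 -0.0001  0.0694] rows 1.4
```

```bash
python3 -m creep '[[[8,3.8,-0.8,0,0,0.07,1],[8,3.8,-0.8,0,0,0.07,1],[8,3.8,-0.8,0,0,0.07,1]]]'
python3 - <<'E'
from h import *
go(.459,-.266,.18,-51.3)
c=cam("wrist"); p,d=bot.read_camera("wrist"); cv2.imwrite("pics/w1.png",p); np.save("pics/w1.npy",d)
import pickle; pickle.dump(c,open("pics/w1.pkl","wb"))
print(-c[1].T@c[2], c[1][2])
E
```

```text
t: 2.88
eef_pos: [0.5485, 0.0125, 0.2999]
tool_rot: [0.0, 0.94, -0.342, 0.001]
contact_force: [0.3, 0.3, -0.1]
gripper_width: 1.0
tcp [0.5485 0.0125 0.2999] yaw -39.97 tilt -0.07 t 2.88 F [ 0.3  0.3 -0.1] g 1.0 q [-0.71  0.23  0.69  1.81 -0.16  1.15 -0.67]
shift [11.02 27.09 12.  ] turn [-0.     -0.0012  0.1978] rows 5.1
[0.59138531 0.06251756 0.44238443] [-0.16751121 -0.20174138 -0.96500799]
```

View pics/w1.png

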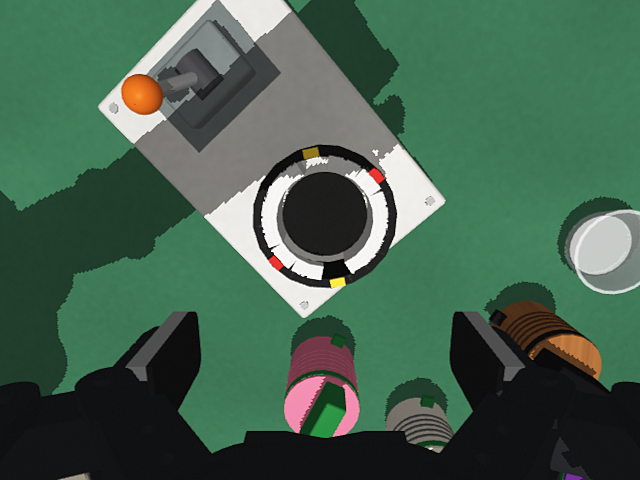

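The wrist view shows the whole port at (325,215). Red marks are at (377,176) and (276,263), yellow at (311,154) and (337,282).

Run:
```python
from h import *
import pickle
from scipy.optimize import least_squares
def rimfit(n,im,d,c):
    v,u=np.mgrid[0:480,0:640]; P=unproj(n,np.c_[u.ravel(),v.ravel()],d.ravel(),c).reshape(480,640,3)
    m=(d>0)&(np.abs(P[...,2]-.110)<.004)&(np.hypot(P[...,0]-.548,P[...,1]-.013)<.065)
    q=P[m]
    zz=np.median(q[:,2])
    # outer edge per angle using ray at z=.11
    A=np.array([atz(n,(a,b),.110,c)[:2] for b,a in np.argwhere(m)])
    f=A.mean(0)
    ang=np.degrees(np.arctan2(*(A-[.548,.013])[:,::-1].T)); rr=np.hypot(*(A-[.548,.013]).T)
    E=np.array([A[(ang//4)==k][np.argmax(rr[(ang//4)==k])] for k in np.unique(ang//4)])
    s=least_squares(lambda p:np.hypot(E[:,0]-p[0],E[:,1]-p[1])-p[2],[.548,.013,.058],loss="soft_l1",f_scale=.0005).x
    print(n,"z",zz.round(4),"circle",s.round(4))
    b,g,r=[im[...,i].astype(int) for i in range(3)]
    mm_=cv2.dilate(m.astype(np.uint8),np.ones((3,3)))>0
    for nm,x in [("red",(r>110)&(g<70)&(b<70)),("yel",(r>100)&(g>80)&(b<80))]:
        k,lab,st,ce=cv2.connectedComponentsWithStats((x&mm_).astype(np.uint8)); W=[]
        for i in range(1,k):
            if st[i,4]>=5: w=atz(n,ce[i],.110,c)[:2]; W.append(w); dd=w-s[:2]; print(nm,st[i,4],w.round(4),"r",np.hypot(*dd).round(4),"ang",np.degrees(np.arctan2(dd[1],dd[0])).round(2))
        if len(W)==2: dd=W[0]-W[1]; print(" mid",((W[0]+W[1])/2).round(4),"line",np.degrees(np.arctan2(dd[1],dd[0])).round(2))
    # unit top outline at z=.06
    m=(d>0)&(np.abs(P[...,2]-.060)<.004); 
    k,lab,st,ce=cv2.connectedComponentsWithStats(m.astype(np.uint8)); i=1+np.argmax(st[1:,4]); q=P[lab==i]
    print("unit",cv2.minAreaRect((q[:,:2]*1000).astype(np.float32)))
for n,f in [("top","top0"),("scene","scene0"),("wrist","w1")]:
    c=pickle.load(open("pics/w1.pkl","rb")) if n=="wrist" else cam(n)
    rimfit(n,cv2.imread(f"pics/{f}.png"),np.load(f"pics/{f}.npy"),c)
```

```text
top z 0.1101 circle [0.5497 0.0139 0.0576]
red 10 [0.602 0.015] r 0.0524 ang 1.19
red 9 [0.4936 0.0122] r 0.056 ang -178.29
 mid [0.5478 0.0136] line 1.46
unit ((547.7017822265625, 79.37069702148438), (180.6088409423828, 269.6996154785156), 1.3599518537521362)
scene z 0.1111 circle [0.5482 0.0123 0.0584]
red 9 [0.4927 0.0104] r 0.0555 ang -178.1
red 12 [0.6028 0.0134] r 0.0546 ang 1.17
 mid [0.5477 0.0119] line -178.46
yel 16 [ 0.5215 -0.0336] r 0.0531 ang -120.19
yel 17 [0.572  0.0588] r 0.0523 ang 62.84
 mid [0.5467 0.0126] line -118.68
unit ((546.1678466796875, 77.35807800292969), (183.2845001220703, 271.16357421875), 1.6434704065322876)
wrist z 0.11 circle [0.5483 0.0118 0.0582]
red 135 [0.603  0.0128] r 0.0547 ang 1.05
red 122 [0.4946 0.0101] r 0.0538 ang -178.14
 mid [0.5488 0.0114] line 1.45
yel 137 [0.5742 0.0592] r 0.054 ang 61.39
yel 124 [ 0.5229 -0.0357] r 0.0539 ang -118.1
 mid [0.5486 0.0117] line 61.64
unit ((546.3720703125, 76.6825180053711), (179.95144653320312, 269.76593017578125), 1.5675755739212036)
```

```bash
python3 -m creep '[[[11,27.1,8,0,0,0.198,0.7],[11,27.1,12,0,0,0.198,0.6],[11,27.1,12,0,0,0.198,0.6],[11,27.1,12,0,0,0.198,0.6],[11,27.1,12,0,0,0.198,0.6],[11,27.1,12,0,0,0.198,0.6],[11,27.1,12,0,0,0.198,0.6]]]'
python3 - <<'E'
from h import *
go(.459,-.266,.094,-51.3)
c=cam("wrist"); p,d=bot.read_camera("wrist"); cv2.imwrite("pics/w2.png",p); np.save("pics/w2.npy",d)
import pickle; pickle.dump(c,open("pics/w2.pkl","wb"))
E
```

```text
t: 3.8
eef_pos: [0.4599, -0.2622, 0.1794]
tool_rot: [-0.0, 0.903, -0.43, -0.0]
contact_force: [0.4, -0.2, -0.3]
gripper_width: 0.601
tcp [ 0.4599 -0.2622  0.1794] yaw -50.98 tilt -0.07 t 3.8 F [ 0.4 -0.2 -0.3] g 0.601 q [-0.21  0.37  0.76  1.99 -0.33  0.9  -0.16]
shift [0.25 0.31 8.54] turn [-0.0005  0.0011  0.0057] rows 1.4
```

View pics/w2.png

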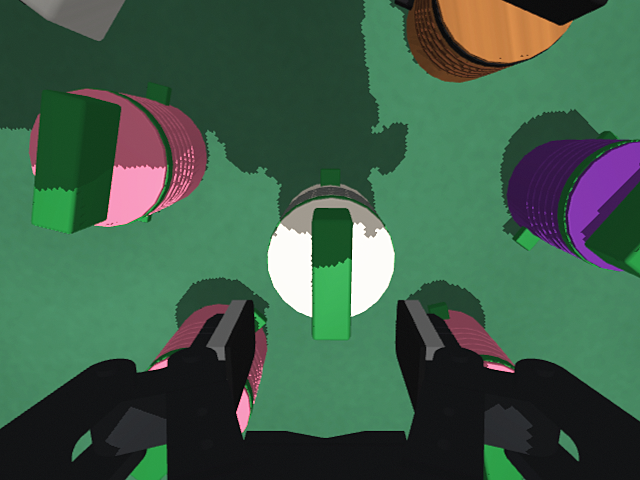

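Run:
```python
from h import *
import pickle
n="wrist"; c=pickle.load(open("pics/w2.pkl","rb")); im=cv2.imread("pics/w2.png"); d=np.load("pics/w2.npy")
v,u=np.mgrid[0:480,0:640]; P=unproj(n,np.c_[u.ravel(),v.ravel()],d.ravel(),c).reshape(480,640,3)
near=np.hypot(P[...,0]-.459,P[...,1]+.266)<.06
b,g,r=[im[...,i].astype(int) for i in range(3)]
m=near&(abs(P[...,2]-.126)<.004)&(g>r+20); q=P[m]
print("bar",m.sum(),q.mean(0).round(4),cv2.minAreaRect((q[:,:2]*1000).astype(np.float32)))
e,V=np.linalg.eigh(np.cov(q[:,:2].T)); print("yaw",np.degrees(np.arctan2(V[1,1],V[0,1])))
m=near&(abs(P[...,2]-.09)<.003); q=P[m]
print("top",m.sum(),q.mean(0).round(4),cv2.minEnclosingCircle((q[:,:2]*1000).astype(np.float32)))
```

```text
bar 4757 [ 0.4602 -0.2671  0.1259] ((458.9280700683594, -268.33221435546875), (63.77888488769531, 19.529916763305664), 38.692039489746094)
yaw -141.30255445658915
top 7787 [ 0.4607 -0.266   0.0899] ((458.4826965332031, -268.1412353515625), 37.4827880859375)
```

```bash
python3 -c "
from h import *
go(.459,-.2675,.096,-51.3)"
```

```text
tcp [ 0.4605 -0.2616  0.1797] yaw -50.87 tilt -0.07 t 3.85 F [-0.9  0.9  0.2] g 0.604 q [-0.21  0.37  0.76  1.99 -0.33  0.9  -0.16]
shift [0.37 0.5  8.36] turn [-0.0011  0.0007  0.0074] rows 1.3
```

```bash
python3 -m creep '[[[0,0,0,0,0,0,0.6],[0,0,0,0,0,0,0.6]]]' ; python3 -c "
from h import *
go(.459,-.2675,.096,-51.3)
a=[tool()[0] for _ in range(6)]
print(np.std(a,0))"
```

```text
t: 4.1
eef_pos: [0.4603, -0.2624, 0.1799]
tool_rot: [-0.0, 0.903, -0.43, 0.0]
contact_force: [0.3, 0.2, 0.3]
gripper_width: 0.599
tcp [ 0.4603 -0.2624  0.1799] yaw -50.9 tilt -0.05 t 4.1 F [0.3 0.2 0.3] g 0.599 q [-0.21  0.37  0.76  1.99 -0.33  0.9  -0.16]
shift [0.31 0.43 8.39] turn [-0.0009 -0.0003  0.007 ] rows 1.3
[0. 0. 0.]
```

```bash
python3 -m creep '[[[0.3,0.45,2,0,0,0.007,0.6],[0.3,0.45,4,0,0,0.007,0.6],[0.3,0.45,4,0,0,0.007,0.6]]]' ; python3 -c "
from h import *
go(.459,-.2675,.096,-51.3)"
```

```text
t: 4.47
eef_pos: [0.4573, -0.2679, 0.1387]
tool_rot: [0.0, 0.901, -0.434, -0.001]
contact_force: [0.9, -0.0, -0.3]
gripper_width: 0.603
tcp [ 0.4573 -0.2679  0.1387] yaw -51.4 tilt -0.14 t 4.47 F [ 0.9 -0.  -0.3] g 0.603 q [-0.15  0.43  0.72  2.02 -0.39  0.82 -0.11]
shift [ 0.09 -0.16  4.27] turn [ 0.0012  0.0022 -0.0017] rows 0.7
```

```bash
python3 -m creep '[[[0.1,-0.15,3,0,0,0,0.6],[0.1,-0.15,4.2,0,0,0,0.6],[0.1,-0.15,4.2,0,0,0,0.6]]]' 80; python3 -c "
from h import *
go(.459,-.2675,.096,-51.3)"
```

```text
t: 4.85
eef_pos: [0.4594, -0.2686, 0.0975]
tool_rot: [0.0, 0.901, -0.434, -0.001]
contact_force: [0.2, 0.3, 0.3]
gripper_width: 0.601
tcp [ 0.4594 -0.2686  0.0975] yaw -51.44 tilt -0.06 t 4.85 F [0.2 0.3 0.3] g 0.601 q [-0.11  0.5   0.67  2.04 -0.45  0.75 -0.05]
shift [-0.11 -0.04  0.15] turn [ 0.0006  0.0009 -0.0025] rows 0.0
```

Within about 1 mm. Close the fingers, then lift.

```bash
python3 -m creep '[[[-0.1,0,0.1,0,0,0,0.2],[-0.1,0,0.1,0,0,0,0.1],[-0.1,0,0.1,0,0,0,0.1],[-0.1,0,0.1,0,0,0,0.1],[-0.1,0,0.1,0,0,0,0.1],[-0.1,0,0.1,0,0,0,0.1]]]' 80; python3 -m creep '[[[-0.1,0,-3,0,0,0,0.1],[-0.1,0,-9,0,0,0,0.1],[-0.1,0,-15,0,0,0,0.1],[-0.1,0,-15,0,0,0,0.1]]]'
python3 - <<'E'
from h import *
go(.548,.012,.24,-28.5)
c=cam("wrist"); p,d=bot.read_camera("wrist"); cv2.imwrite("pics/w3.png",p); np.save("pics/w3.npy",d)
import pickle; pickle.dump(c,open("pics/w3.pkl","wb"))
E
```

```text
t: 5.6
eef_pos: [0.4593, -0.2681, 0.0974]
tool_rot: [-0.0, 0.901, -0.434, 0.0]
contact_force: [-0.4, 1.3, 6.5]
gripper_width: 0.224
t: 6.1
eef_pos: [0.4606, -0.2689, 0.2508]
tool_rot: [-0.001, 0.901, -0.434, 0.004]
contact_force: [-0.5, -0.4, -3.3]
gripper_width: 0.221
tcp [ 0.4606 -0.2689  0.2508] yaw -51.47 tilt -0.5 t 6.1 F [-0.5 -0.4 -3.3] g 0.221 q [-0.27  0.28  0.84  1.92 -0.24  1.04 -0.23]
shift [-16.53 -24.33   1.09] turn [-0.0039 -0.008  -0.4009] rows 4.7
```

View pics/w3.png

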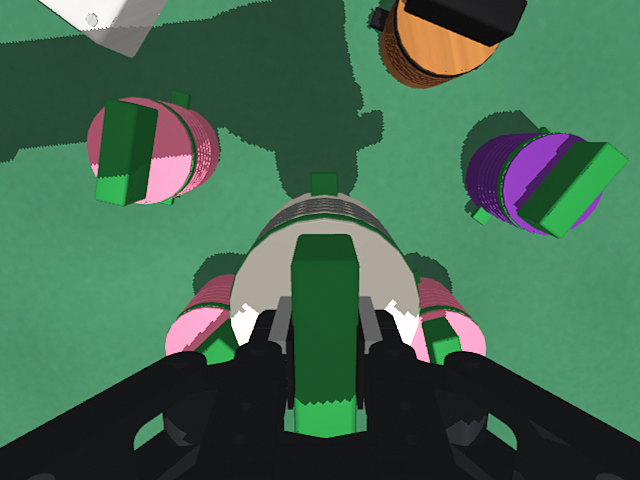

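```bash
cat > cart.py <<'E'
from h import *
import pickle
from scipy.optimize import least_squares
def cart(f):
    n="wrist"; c=pickle.load(open(f"pics/{f}.pkl","rb")); im=cv2.imread(f"pics/{f}.png"); d=np.load(f"pics/{f}.npy")
    p,r,o=tool()
    v,u=np.mgrid[0:480,0:640]; P=unproj(n,np.c_[u.ravel(),v.ravel()],d.ravel(),c).reshape(480,640,3)
    Q=r.inv().apply(P.reshape(-1,3)-p).reshape(480,640,3)  # tool frame
    zt=.0068
    b,g,rr=[im[...,i].astype(int) for i in range(3)]
    grey=(abs(g-rr)<40)&(rr>90)&(d>0)
    m=(np.hypot(Q[...,0],Q[...,1])<.045)&(abs(Q[...,2]-.008)<.008)&grey
    print("plane z tool",np.percentile(Q[...,2][m],[5,50,95]).round(4),m.sum())
    A=np.c_[Q[m],np.ones(m.sum())]; co=np.linalg.lstsq(np.c_[Q[m][:,:2],np.ones(m.sum())],Q[m][:,2],rcond=None)[0]; print("plane slope xy",co.round(4))
    zs=np.median(Q[...,2][m]); m&=abs(Q[...,2]-zs)<.003
    q=Q[m][:,:2]; a=np.degrees(np.arctan2(q[:,1],q[:,0])); R_=np.hypot(*q.T)
    E=np.array([q[a//3==k][np.argmax(R_[a//3==k])] for k in np.unique(a//3) if (a//3==k).sum()>3]); E=E[(np.hypot(*E.T)>.030)]
    for fix in (1,0):
        s=least_squares(lambda x:np.hypot(E[:,0]-x[0],E[:,1]-x[1])-(.037 if fix else x[2]),[0,0,.037],loss="soft_l1",f_scale=.0005).x
        print("axis in tool (m)",s.round(4),len(E),np.degrees(np.arctan2(E[:,1],E[:,0])).min().round(),np.degrees(np.arctan2(E[:,1],E[:,0])).max().round())
    m=(abs(Q[...,0])<.016)&(abs(Q[...,1])<.05)&(Q[...,2]<-.022)&(Q[...,2]>-.036)&(g>rr+20)&(d>0)
    print("bar top z",np.median(Q[...,2][m]).round(4),m.sum(),cv2.minAreaRect((Q[m][:,:2]*1000).astype(np.float32)))
E
python3 -c "
from cart import *
cart('w3')"
```

```text
plane z tool [0.0037 0.0047 0.0058] 9746
plane slope xy [ 0.0011 -0.0052  0.0047]
axis in tool (m) [0.0026 0.0006 0.037 ] 77 -177.0 178.0
axis in tool (m) [0.0026 0.0003 0.0368] 77 -177.0 178.0
bar top z -0.0312 11660 ((3.0257797241210938, -1.697530746459961), (20.499910354614258, 60.67539978027344), 0.0975603461265564)
```

```bash
python3 -m creep '[[[-16.5,-24.3,1,0,0,-0.4,0.1],[-16.5,-24.3,1,0,0,-0.4,0.1],[-16.5,-24.3,1,0,0,-0.4,0.1],[-16.5,-24.3,1,0,0,-0.4,0.1],[-16.5,-24.3,1,0,0,-0.4,0.1],[-16.5,-24.3,1,0,0,-0.4,0.1],[-16.5,-24.3,1,0,0,-0.4,0.1],[-16.5,-24.3,1,0,0,-0.4,0.1]]]'
python3 - <<'E'
from h import *
import pickle
go(.548,.012,.24,-28.5)
for n in ["wrist","top","scene"]:
    c=cam(n); p,d=bot.read_camera(n); f={"wrist":"w4","top":"t4","scene":"s4"}[n]; cv2.imwrite(f"pics/{f}.png",p); np.save(f"pics/{f}.npy",d)
    pickle.dump(c,open(f"pics/{f}.pkl","wb"))
from cart import cart
cart("w4")
a=cv2.imread("pics/w4.png"); t=cv2.imread("pics/t4.png")[200:300,230:370]; s=cv2.imread("pics/s4.png")[150:310,260:420]
o=np.zeros((600,800,3),np.uint8); o[:300,:400]=cv2.resize(a,(400,300)); o[:285,400:]=cv2.resize(t,(400,285)); o[300:,:300]=cv2.resize(s,(300,300)); cv2.imwrite("pics/m4.png",o)
E
```

```text
t: 7.15
eef_pos: [0.5448, 0.0116, 0.2359]
tool_rot: [0.0, 0.969, -0.248, -0.001]
contact_force: [0.1, -0.8, -1.9]
gripper_width: 0.222
tcp [0.5448 0.0116 0.2359] yaw -28.68 tilt -0.08 t 7.15 F [ 0.1 -0.8 -1.9] g 0.222 q [-0.65  0.29  0.63  1.89 -0.2   1.02 -0.43]
shift [ 0.26 -0.19 -0.41] turn [ 0.0011  0.001  -0.0032] rows 0.1
plane z tool [0.007  0.0081 0.0092] 9665
plane slope xy [ 0.0076 -0.0068  0.008 ]
axis in tool (m) [0.0003 0.0019 0.037 ] 78 -178.0 177.0
axis in tool (m) [0.0003 0.0015 0.0366] 78 -178.0 177.0
bar top z -0.0279 11428 ((1.1383609771728516, -0.9107570648193359), (20.886402130126953, 59.99721908569336), 0.12108591943979263)
```

View pics/m4.png

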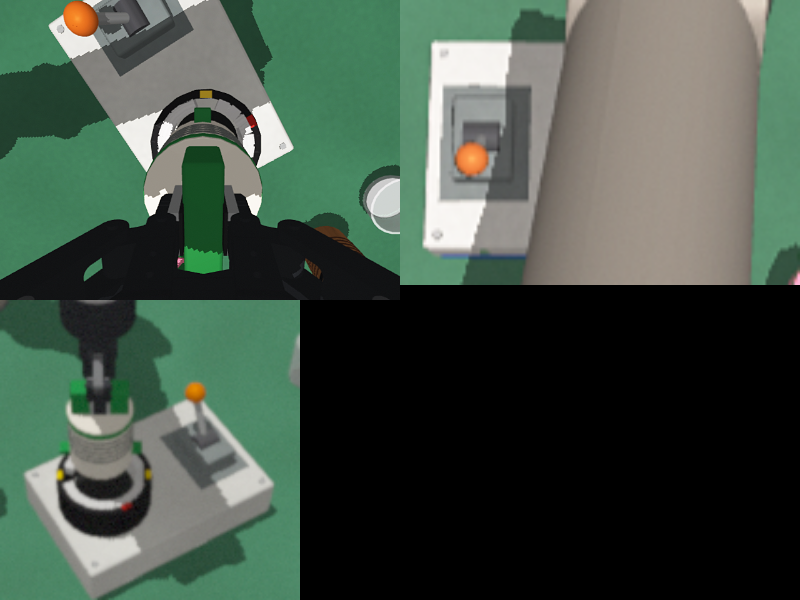

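View pics/w4.png

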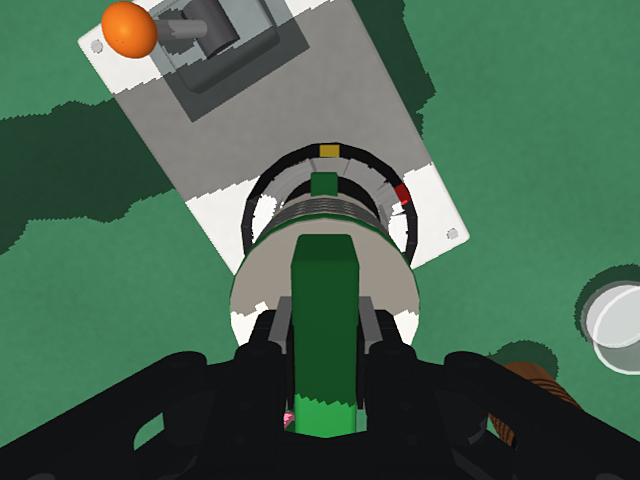

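```bash
cat > rel.py <<'E'
from h import *
import pickle
from scipy.optimize import least_squares
def circ(E,r):
    return least_squares(lambda x:np.hypot(E[:,0]-x[0],E[:,1]-x[1])-r,list(E.mean(0)),loss="soft_l1",f_scale=.0004)
def rel(f,yu=1.5):
    n="wrist"; c=pickle.load(open(f"pics/{f}.pkl","rb")); im=cv2.imread(f"pics/{f}.png"); d=np.load(f"pics/{f}.npy")
    v,u=np.mgrid[0:480,0:640]; P=unproj(n,np.c_[u.ravel(),v.ravel()],d.ravel(),c).reshape(480,640,3)
    b,g,r=[im[...,i].astype(int) for i in range(3)]
    # correct z by unit top plane
    m=(d>0)&(abs(P[...,2]-.060)<.008)&(abs(P[...,0]-.548)<.09)&(P[...,1]>-.06)&(P[...,1]<.21)
    k,lab,st,ce=cv2.connectedComponentsWithStats(m.astype(np.uint8)); m=lab==1+np.argmax(st[1:,4])
    q=P[m]; co=np.linalg.lstsq(np.c_[q[:,:2]-[.548,.012],np.ones(len(q))],q[:,2],rcond=None)[0]
    print("unit plane",co.round(4)); dz=co[2]-.060
    # cylinder top
    zc=d>0
    grey=(abs(g-r)<40)&(r>90)&(v>200)&(v<350)&(u>220)&(u<430)
    h=P[...,2]-dz; m=grey&(h>.13); zt=np.median(h[m]); m&=abs(h-zt)<.004; q=P[m]
    co2=np.linalg.lstsq(np.c_[q[:,:2],np.ones(len(q))],q[:,2],rcond=None)[0]; print("cyl top z",zt.round(4),"slope",co2[:2].round(4))
    A=q[:,:2]; ctr=np.array(circ(A,.02).x); a=np.degrees(np.arctan2(*(A-ctr)[:,::-1].T)); R_=np.hypot(*(A-ctr).T)
    E=np.array([A[a//2==k][np.argmax(R_[a//2==k])] for k in np.unique(a//2)])
    E=E[np.hypot(*(E-ctr).T)>.033]
    s=circ(E,.037); cy=s.x; print("cyl axis",cy.round(4),"rms",np.sqrt(np.mean(s.fun**2)).round(5))
    # bar direction
    m=(g>r+20)&(v>225)&(v<445)&(u>280)&(u<370)&(abs(h-zt-.036)<.004); q=P[m][:,:2]
    ev,V=np.linalg.eigh(np.cov(q.T)); by=np.degrees(np.arctan2(V[1,1],V[0,1]))%180
    print("bar",q.mean(0).round(4),"yaw",by.round(2))
    # rim outer edge
    m=(abs(h-.110)<.004)&(np.hypot(P[...,0]-.548,P[...,1]-.012)<.068)
    q=P[m]; A=np.array([atz(n,(x,y),.110+dz,c)[:2] for y,x in np.argwhere(m)]); ctr=np.array([.548,.012])
    a=np.degrees(np.arctan2(*(A-ctr)[:,::-1].T)); R_=np.hypot(*(A-ctr).T)
    E=np.array([A[a//2==k][np.argmax(R_[a//2==k])] for k in np.unique(a//2)]); E=E[np.hypot(*(E-ctr).T)>.052]
    s=circ(E,.058); pc=s.x; print("port",pc.round(4),"rms",np.sqrt(np.mean(s.fun**2)).round(5),len(E))
    mm_=cv2.dilate(m.astype(np.uint8),np.ones((3,3)))>0
    for nm,x,off in [("red",(r>110)&(g<70)&(b<70),0),("yel",(r>100)&(g>80)&(b<80),60)]:
        k,lab,st,ce=cv2.connectedComponentsWithStats((x&mm_).astype(np.uint8))
        for i in range(1,k):
            if st[i,4]>=20: w=atz(n,ce[i],.110+dz,c)[:2]-pc; print(nm,st[i,4],"r",np.hypot(*w).round(4),"unit yaw",((np.degrees(np.arctan2(w[1],w[0]))-off+90)%180-90).round(2))
    e=pc-cy; print("move needed world mm",(e*1000).round(2),"underside above rim mm",((zt-.090-.110)*1000).round(1),"bar vs slot deg (turn ccw by)",(60+yu-by).round(2))
    _,rt,_=tool(); print("in tool cm",(rt.inv().apply([e[0],e[1],0])*100).round(2))
E
python3 - <<'E'
from rel import *
rel("w4")
for i in range(3): c=cam("wrist"); print((-c[1].T@c[2]).round(4), tool()[0].round(4))
E
```

```text
unit plane [-0.001   0.0013  0.0599]
cyl top z 0.2285 slope [-0.0101 -0.0024]
cyl axis [0.5451 0.0109] rms 0.00047
bar [0.5475 0.015 ] yaw 61.42
port [0.5485 0.0119] rms 0.00026 108
red 182 r 0.0542 unit yaw 1.03
yel 228 r 0.0539 unit yaw 1.32
move needed world mm [3.36 0.98] underside above rim mm 28.5 bar vs slot deg (turn ccw by) 0.08
in tool cm [ 0.25 -0.25 -0.  ]
[0.5775 0.0694 0.379 ] [0.5453 0.0122 0.2365]
[0.5775 0.0694 0.379 ] [0.5453 0.0122 0.2365]
[0.5775 0.0694 0.379 ] [0.5453 0.0122 0.2365]
```

```bash
python3 -m creep '[[[0.25,-0.25,0.8,0,0,0,0.1],[0.25,-0.25,0.8,0,0,0,0.1],[0.25,-0.25,0.8,0,0,0,0.1]]]'
cat >> rel.py <<'E'
def lug(f,pc,box=(290,150,70,60)):
    n="wrist"; c=pickle.load(open(f"pics/{f}.pkl","rb")); im=cv2.imread(f"pics/{f}.png"); d=np.load(f"pics/{f}.npy")
    v,u=np.mgrid[0:480,0:640]; P=unproj(n,np.c_[u.ravel(),v.ravel()],d.ravel(),c).reshape(480,640,3)
    b,g,r=[im[...,i].astype(int) for i in range(3)]; x,y,w,h=box
    m=(g>r+20)&(g>b+5)&(u>=x)&(u<x+w)&(v>=y)&(v<y+h)&(d>0)
    z=np.percentile(P[...,2][m],95); t=m&(P[...,2]>z-.003); q=P[t]; e=q[:,:2].mean(0)-pc
    print("lug px",t.sum(),"z",z.round(4),"mean",q.mean(0).round(4),"ang about port",np.degrees(np.arctan2(e[1],e[0])).round(2),"maxr",np.hypot(*(q[:,:2]-pc).T).max().round(4))
E
python3 - <<'E'
from rel import *
go(.5485,.012,.2,-28.5)
for n in ["wrist","scene"]:
    c=cam(n); p,d=bot.read_camera(n); f={"wrist":"w5","scene":"s5"}[n]; cv2.imwrite(f"pics/{f}.png",p); np.save(f"pics/{f}.npy",d)
    pickle.dump(c,open(f"pics/{f}.pkl","wb"))
rel("w5"); lug("w5",np.array([.5485,.0119]))
s=cv2.imread("pics/s5.png")[180:290,270:380]; cv2.imwrite("pics/s5c.png",cv2.resize(s,(550,550),interpolation=cv2.INTER_CUBIC))
E
```

```text
t: 7.68
eef_pos: [0.5489, 0.0142, 0.2284]
tool_rot: [0.0, 0.969, -0.246, -0.0]
contact_force: [-0.3, 0.4, -2.9]
gripper_width: 0.218
tcp [0.5489 0.0142 0.2284] yaw -28.54 tilt -0.02 t 7.67 F [-0.3  0.4 -2.9] g 0.218 q [-0.65  0.31  0.63  1.89 -0.21  1.01 -0.42]
shift [0.07 0.21 2.84] turn [ 0.0003  0.0003 -0.0007] rows 0.5
unit plane [-0.001   0.0012  0.0599]
cyl top z 0.2211 slope [-0.0082 -0.0023]
cyl axis [0.5495 0.0141] rms 0.00057
bar [0.5516 0.0175] yaw 61.58
port [0.5486 0.0119] rms 0.00026 105
red 190 r 0.0541 unit yaw 0.96
yel 229 r 0.0538 unit yaw 1.11
move needed world mm [-0.89 -2.18] underside above rim mm 21.1 bar vs slot deg (turn ccw by) -0.08
in tool cm [ 0.03  0.23 -0.  ]
lug px 595 z 0.156 mean [0.5685 0.0504 0.1549] ang about port 62.53 maxr 0.0493
```

View pics/s5c.png

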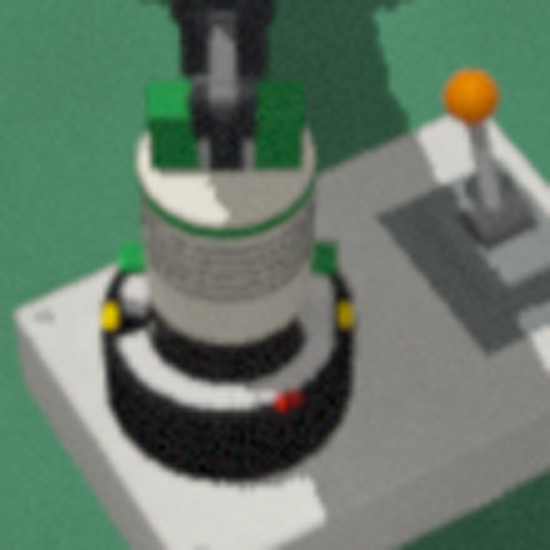

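View pics/w5.png

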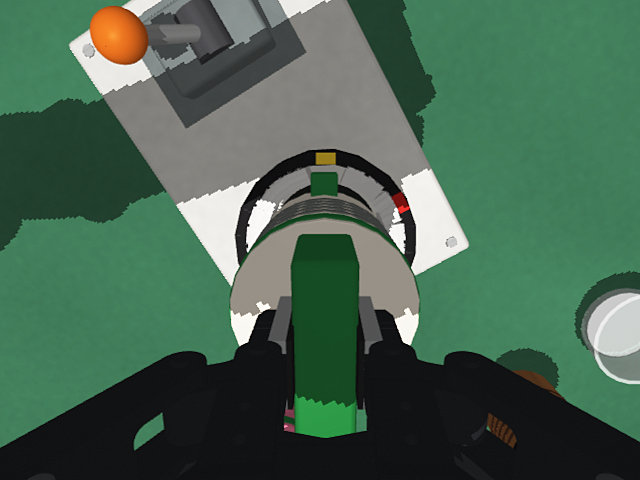

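```bash
python3 -m creep '[[[0.03,0.2,1.2,0,0,0,0.1],[0.03,0.2,1.2,0,0,0,0.1],[0.03,0.2,1.2,0,0,0,0.1],[0.03,0.2,1.2,0,0,0,0.1]]]'
cat >> rel.py <<'E'
def scn(f):
    n="scene"; c=cam(n); im=cv2.imread(f"pics/{f}.png"); d=np.load(f"pics/{f}.npy")
    v,u=np.mgrid[0:480,0:640]; P=unproj(n,np.c_[u.ravel(),v.ravel()],d.ravel(),c).reshape(480,640,3)
    b,g,r=[im[...,i].astype(int) for i in range(3)]
    near=np.hypot(P[...,0]-.548,P[...,1]-.012)<.06
    m=near&(P[...,2]>.18)&(g>r+15); h=P[...,2][m]; zt=np.percentile(h,97); m&=P[...,2]>zt-.006; q=P[m]
    rc=cv2.minAreaRect((q[:,:2]*1000).astype(np.float32)); print("scene bar z",zt.round(4),rc)
    cz=zt-.036; m=near&(abs(P[...,2]-cz)<.005)&(abs(g-r)<40)&(r>90); A=P[m][:,:2]; ctr=np.array([.548,.012])
    a=np.degrees(np.arctan2(*(A-ctr)[:,::-1].T)); R_=np.hypot(*(A-ctr).T)
    E=np.array([A[a//4==k][np.argmax(R_[a//4==k])] for k in np.unique(a//4)]); E=E[np.hypot(*(E-ctr).T)>.033]
    s=circ(E,.037); print("scene cyl",s.x.round(4),len(E),"(scene port .5482 .0123)")
E
python3 - <<'E'
from rel import *
go(.5485,.012,.2,-28.5)
for n in ["wrist","scene"]:
    c=cam(n); p,d=bot.read_camera(n); f={"wrist":"w6","scene":"s6"}[n]; cv2.imwrite(f"pics/{f}.png",p); np.save(f"pics/{f}.npy",d)
    pickle.dump(c,open(f"pics/{f}.pkl","wb"))
rel("w6"); lug("w6",np.array([.5485,.0119])); scn("s5"); scn("s6")
E
```

```text
t: 8.28
eef_pos: [0.5484, 0.0124, 0.2167]
tool_rot: [-0.0, 0.969, -0.246, 0.0]
contact_force: [-1.2, 0.9, -2.3]
gripper_width: 0.218
tcp [0.5484 0.0124 0.2167] yaw -28.53 tilt -0.02 t 8.28 F [-1.2  0.9 -2.3] g 0.218 q [-0.64  0.32  0.62  1.91 -0.22  0.98 -0.41]
shift [0.03 0.03 1.67] turn [-0.0002 -0.0003 -0.0005] rows 0.3
unit plane [-0.0009  0.0014  0.0599]
cyl top z 0.2094 slope [-0.0074 -0.0019]
cyl axis [0.5488 0.0122] rms 0.00054
bar [0.5511 0.0157] yaw 61.62
port [0.5486 0.0119] rms 0.00026 107
red 207 r 0.0542 unit yaw 1.08
yel 248 r 0.0537 unit yaw 1.17
move needed world mm [-0.22 -0.28] underside above rim mm 9.4 bar vs slot deg (turn ccw by) -0.12
in tool cm [-0.01  0.03 -0.  ]
lug px 597 z 0.1444 mean [0.5681 0.0486 0.1433] ang about port 61.93 maxr 0.0475
scene bar z 0.5368 ((538.1159057617188, 19.766624450683594), (117.20977020263672, 41.302127838134766), 52.34840393066406)
scene cyl [0.5499 0.0138] 21 (scene port .5482 .0123)
scene bar z 0.5682 ((562.3613891601562, 54.09832000732422), (1.7841811180114746, 62.510833740234375), 85.06524658203125)
scene cyl [ 0.5519 -0.0154] 5 (scene port .5482 .0123)
```

```bash
python3 -m creep '[[[0,0.02,0.8,0,0,0,0.1],[0,0.02,1.6,0,0,0,0.1],[0,0.02,2.2,0,0,0,0.1],[0,0.02,2.2,0,0,0,0.1]]]';  python3 - <<'E'
from rel import *
go(.5485,.012,.169,-28.5)
for n in ["wrist","scene"]:
    c=cam(n); p,d=bot.read_camera(n); f={"wrist":"w7","scene":"s7"}[n]; cv2.imwrite(f"pics/{f}.png",p); np.save(f"pics/{f}.npy",d)
    pickle.dump(c,open(f"pics/{f}.pkl","wb"))
rel("w7"); lug("w7",np.array([.5485,.0119]))
s=cv2.imread("pics/s7.png")[180:290,270:380]; o=np.hstack([cv2.resize(s,(400,400),interpolation=cv2.INTER_CUBIC),cv2.resize(cv2.imread("pics/w7.png")[120:320,220:420],(400,400))]); cv2.imwrite("pics/m7.png",o)
E
```

```text
t: 8.88
eef_pos: [0.5478, 0.0122, 0.1938]
tool_rot: [0.0, 0.969, -0.246, -0.001]
contact_force: [0.1, -0.4, -2.3]
gripper_width: 0.217
tcp [0.5478 0.0122 0.1938] yaw -28.53 tilt -0.07 t 8.88 F [ 0.1 -0.4 -2.3] g 0.217 q [-0.62  0.35  0.61  1.93 -0.25  0.93 -0.39]
shift [ 0.08 -0.02  2.48] turn [ 0.0008  0.0009 -0.0006] rows 0.4
unit plane [-0.0009  0.0015  0.0599]
cyl top z 0.1866 slope [-0.009  -0.0021]
cyl axis [0.5481 0.0118] rms 0.00057
bar [0.5505 0.0155] yaw 61.64
port [0.5486 0.012 ] rms 0.00027 112
red 253 r 0.0541 unit yaw 1.18
yel 305 r 0.0538 unit yaw 1.24
move needed world mm [0.51 0.15] underside above rim mm -13.4 bar vs slot deg (turn ccw by) -0.14
in tool cm [ 0.04 -0.04 -0.  ]
lug px 594 z 0.1214 mean [0.5673 0.0483 0.1203] ang about port 62.65 maxr 0.0471
```

View pics/m7.png

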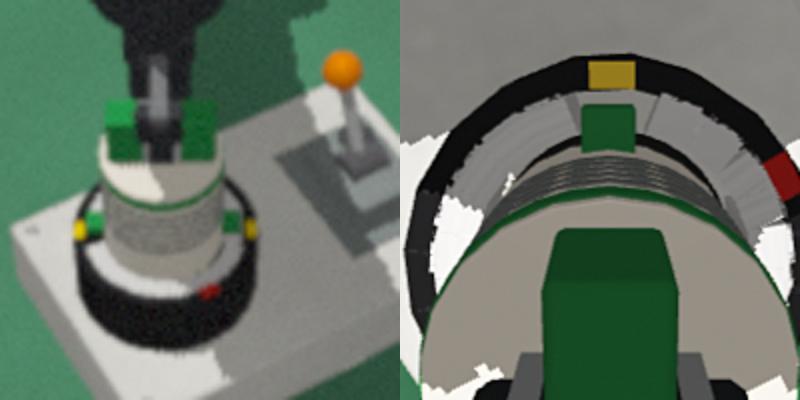

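```bash
python3 -m creep '[[[0.04,-0.02,0.4,0,0,0,0.1],[0.04,-0.02,0.8,0,0,0,0.1],[0.04,-0.02,1.0,0,0,0,0.1]]]'; python3 -c "
from h import *
go(.5485,.012,.1688,-28.5)"
```

```text
t: 9.35
eef_pos: [0.5485, 0.0122, 0.1844]
tool_rot: [-0.0, 0.969, -0.246, -0.0]
contact_force: [-2.3, -0.0, 1.2]
gripper_width: 0.221
tcp [0.5485 0.0122 0.1844] yaw -28.53 tilt -0.02 t 9.35 F [-2.3 -0.   1.2] g 0.221 q [-0.62  0.36  0.6   1.94 -0.26  0.92 -0.38]
shift [0.01 0.02 1.56] turn [ 0.      0.0003 -0.0005] rows 0.3
```

```bash
python3 -m creep '[[[0,0,0.5,0,0,0,0.1],[0,0,1.0,0,0,0,0.1],[0,0,1.6,0,0,0,0.1],[0,0,1.6,0,0,0,0.1]]]'; python3 -c "
from h import *
go(.5485,.012,.1688,-28.5)"
```

```text
t: 9.85
eef_pos: [0.5487, 0.0122, 0.1685]
tool_rot: [-0.0, 0.969, -0.246, -0.0]
contact_force: [-3.5, 0.9, 6.4]
gripper_width: 0.219
tcp [0.5487 0.0122 0.1685] yaw -28.54 tilt -0.02 t 9.85 F [-3.5  0.9  6.4] g 0.219 q [-0.6   0.39  0.59  1.95 -0.28  0.88 -0.37]
shift [-0.    0.03 -0.03] turn [-0.0002  0.0002 -0.0006] rows 0.0
```

```bash
python3 -m creep '[[[-0.03,0.02,0.05,0,0,0,0.1],[-0.03,0.02,0.05,0,0,0.15,0.1],[-0.03,0.02,0.05,0,0,0.3,0.1],[-0.03,0.02,0.05,0,0,0.45,0.1],[-0.03,0.02,0.05,0,0,0.6,0.1],[-0.03,0.02,0.05,0,0,0.6,0.1]]]'; python3 -c "
from h import *
go(.5485,.012,.1683,-88.5); print(tool()[2]['torque'])"
```

```text
t: 10.6
eef_pos: [0.55, 0.012, 0.1689]
tool_rot: [-0.001, 0.853, -0.523, 0.002]
contact_force: [0.2, 0.1, 6.4]
gripper_width: 0.218
tcp [0.55   0.012  0.1689] yaw -63.01 tilt -0.21 t 10.6 F [0.2 0.1 6.4] g 0.218 q [-0.71  0.42  0.74  1.96 -0.36  0.89 -0.88]
shift [-0.07  0.13  0.06] turn [-0.0034 -0.0014  0.4449] rows 2.4
[-0.12198099 -0.07722913 -0.08317169]
```

```bash
python3 -m creep '[[[-0.05,0.1,0.03,0,0,0.15,0.1],[-0.05,0.1,0.03,0,0,0.3,0.1],[-0.05,0.1,0.03,0,0,0.445,0.1],[-0.05,0.1,0.03,0,0,0.445,0.1],[-0.05,0.1,0.03,0,0,0.445,0.1]]]'
python3 - <<'E'
from rel import *
go(.5485,.012,.1683,-88.5); print(tool()[2]['torque'])
n="wrist"; c=cam(n); p,d=bot.read_camera(n); f="w8"; cv2.imwrite(f"pics/{f}.png",p); np.save(f"pics/{f}.npy",d); pickle.dump(c,open(f"pics/{f}.pkl","wb"))
rel(f)
E
```

```text
t: 11.22
eef_pos: [0.549, 0.0117, 0.1687]
tool_rot: [-0.001, 0.717, -0.697, 0.002]
contact_force: [0.3, 0.1, 6.5]
gripper_width: 0.225
tcp [0.549  0.0117 0.1687] yaw -88.42 tilt -0.23 t 11.22 F [0.3 0.1 6.5] g 0.225 q [-0.79  0.46  0.86  1.96 -0.44  0.91 -1.25]
shift [-0.03  0.05  0.04] turn [-0.0039 -0.0008  0.0014] rows 0.0
[-0.23308709 -0.06493365 -0.04431465]
unit plane [-0.0024  0.0004  0.06  ]
cyl top z 0.1614 slope [-0.0022  0.0023]
cyl axis [0.549  0.0109] rms 0.00061
bar [0.5539 0.0111] yaw 1.6
port [0.5488 0.012 ] rms 0.00028 125
red 351 r 0.054 unit yaw 0.9
yel 364 r 0.0539 unit yaw 1.87
yel 41 r 0.057 unit yaw 5.49
move needed world mm [-0.14  1.08] underside above rim mm -38.6 bar vs slot deg (turn ccw by) 59.9
in tool cm [-0.11  0.01 -0.  ]
```

View pics/w8.png

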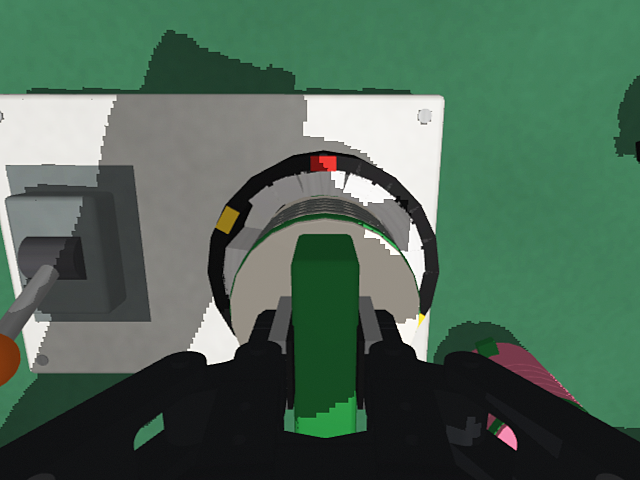

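```bash
python3 -m creep '[[[-0.03,0,-0.2,0,0,0,0.1],[-0.03,0,-0.4,0,0,0,0.1],[-0.03,0,-0.6,0,0,0,0.1],[-0.03,0,-0.6,0,0,0,0.1]]]'; python3 -c "
from h import *
go(.5485,.012,.1750,-88.5); print(tool()[2]['torque'])"
```

```text
t: 11.78
eef_pos: [0.5488, 0.0118, 0.1746]
tool_rot: [-0.001, 0.717, -0.697, 0.002]
contact_force: [1.5, -2.2, 4.7]
gripper_width: 0.219
tcp [0.5488 0.0118 0.1746] yaw -88.42 tilt -0.21 t 11.78 F [ 1.5 -2.2  4.7] g 0.219 q [-0.8   0.45  0.87  1.96 -0.43  0.92 -1.26]
shift [-0.02  0.03 -0.04] turn [-0.0036 -0.0009  0.0015] rows 0.0
[-0.43651098 -0.4525415   0.00850338]
```

```bash
python3 -m creep '[[[0,0,0,0,0,0,0.3],[0,0,0,0,0,0,0.55],[0,0,0,0,0,0,0.55],[0,0,0,0,0,0,0.55],[0,0,-4,0,0,0,0.55],[0,0,-9,0,0,0,0.55],[0,0,-13,0,0,0,0.5],[0,0,-13,0,0,0,0.4]]]';  python3 - <<'E'
from rel import *
go(.50,.0,.30,-88.5)
n="wrist"; c=cam(n); p,d=bot.read_camera(n); f="w9"; cv2.imwrite(f"pics/{f}.png",p); np.save(f"pics/{f}.npy",d); pickle.dump(c,open(f"pics/{f}.pkl","wb"))
p,d=bot.read_camera("scene"); cv2.imwrite("pics/s9.png",p); np.save("pics/s9.npy",d)
s=p[180:290,270:380]; cv2.imwrite("pics/m9.png",np.hstack([cv2.resize(s,(300,300)),cv2.resize(cv2.imread("pics/w9.png"),(400,300))]))
E
```

```text
t: 12.78
eef_pos: [0.5488, 0.0122, 0.3066]
tool_rot: [-0.002, 0.717, -0.697, 0.001]
contact_force: [0.3, -0.2, -0.3]
gripper_width: 0.398
tcp [0.5488 0.0122 0.3066] yaw -88.41 tilt -0.33 t 12.78 F [ 0.3 -0.2 -0.3] g 0.398 q [-0.93  0.29  0.99  1.81 -0.26  1.17 -1.4 ]
shift [1.08 4.92 0.63] turn [-0.0055  0.0016  0.0016] rows 0.8
```

View pics/m9.png

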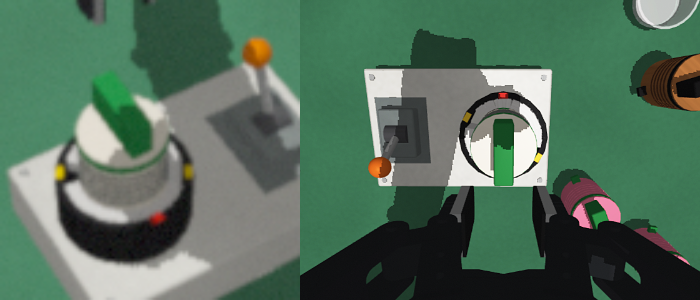

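Run:
```python
from rel import *
for n,f in [("wrist","w9"),("scene","s9")]:
    c=pickle.load(open("pics/w9.pkl","rb")) if n=="wrist" else cam(n); im=cv2.imread(f"pics/{f}.png"); d=np.load(f"pics/{f}.npy")
    v,u=np.mgrid[0:480,0:640]; P=unproj(n,np.c_[u.ravel(),v.ravel()],d.ravel(),c).reshape(480,640,3)
    b,g,r=[im[...,i].astype(int) for i in range(3)]; near=np.hypot(P[...,0]-.548,P[...,1]-.012)<.06
    m=near&(abs(P[...,2]-.204)<.005)&(g>r+15); q=P[m]; print(n,"bar",np.median(q[:,2]).round(4),cv2.minAreaRect((q[:,:2]*1000).astype(np.float32)))
    m=near&(abs(P[...,2]-.168)<.006)&(abs(g-r)<40); q=P[m]; print("top",np.median(q[:,2]).round(4),cv2.minEnclosingCircle((q[:,:2]*1000).astype(np.float32)))
    m=near&(abs(P[...,2]-.110)<.004); print("rim",np.median(P[...,2][m]).round(4))
    m=(r>180)&(g>70)&(g<170)&(b<60)&(P[...,1]>.07)&(P[...,1]<.2)&(abs(P[...,0]-.52)<.1)&(P[...,2]>.1); q=P[m]; print("ball",m.sum(),q.mean(0).round(4), q.min(0).round(4), q.max(0).round(4))
```

```text
wrist bar 0.2039 ((549.1065063476562, 11.261375427246094), (63.76288604736328, 19.467527389526367), 2.0700058937072754)
top 0.168 ((548.4298706054688, 11.395221710205078), 37.72991943359375)
rim 0.11
ball 435 [0.5164 0.1614 0.1558] [0.5043 0.1538 0.1508] [0.5248 0.1698 0.1594]
scene bar 0.205 ((549.7499389648438, 11.708320617675781), (64.76763916015625, 20.34961700439453), 2.090927839279175)
top 0.169 ((550.5476684570312, 12.05588150024414), 38.423160552978516)
rim 0.111
ball 32 [0.5182 0.1609 0.1564] [0.5098 0.1545 0.151 ] [0.5256 0.1682 0.161 ]
```

The cartridge is locked: underside 32 mm below the rim, bar yaw about 2.1° against 1.5° for the unit, centre within about 1.5 mm. The lever is next: shut the fingers and come down in front of the ball.

```bash
python3 -c "
from h import *
go(.470,.162,.27,-88.5)"
```

```text
tcp [0.5469 0.0127 0.3035] yaw -88.39 tilt -0.04 t 12.88 F [-0.2  1.4 -0.6] g 0.399 q [-0.93  0.29  0.99  1.82 -0.26  1.17 -1.4 ]
shift [-15.14   7.27   3.36] turn [0.0001 0.0007 0.0019] rows 2.7
```

```bash
python3 -m creep '[[[-5,2.4,0,0,0,0,0],[-10.5,5,0,0,0,0,0],[-15.1,7.3,2,0,0,0,0],[-15.1,7.3,3.4,0,0,0,0],[-15.1,7.3,3.4,0,0,0,0]]]'; python3 -c "
from h import *
go(.470,.162,.128,-88.5)"
```

```text
t: 13.5
eef_pos: [0.4689, 0.1604, 0.2681]
tool_rot: [0.002, 0.717, -0.697, 0.0]
contact_force: [0.4, -0.6, 0.6]
gripper_width: 0.001
tcp [0.4689 0.1604 0.2681] yaw -88.42 tilt -0.23 t 13.5 F [ 0.4 -0.6  0.6] g 0.001 q [-1.29  0.19  0.97  1.97 -0.18  1.07 -1.79]
shift [-0.2  -0.16 14.01] turn [ 0.0028 -0.0028  0.0014] rows 2.2
```

```bash
python3 -m creep '[[[-0.2,0,5,0,0,0,0],[-0.2,0,10,0,0,0,0],[-0.2,0,14,0,0,0,0],[-0.2,0,14,0,0,0,0]]]'
python3 - <<'E'
from h import *
go(.553,.162,.128,-88.5)
p,d=bot.read_camera("wrist"); cv2.imwrite("pics/w10.png",p)
E
```

```text
t: 14.0
eef_pos: [0.469, 0.1606, 0.128]
tool_rot: [0.003, 0.716, -0.699, -0.0]
contact_force: [0.3, -0.5, 0.4]
gripper_width: -0.006
tcp [0.469  0.1606 0.128 ] yaw -88.62 tilt -0.33 t 14.0 F [ 0.3 -0.5  0.4] g -0.006 q [-1.11  0.43  0.82  2.11 -0.44  0.79 -1.56]
shift [ 0.06 -8.4  -0.04] turn [ 0.0042 -0.004  -0.002 ] rows 1.3
```

View pics/w10.png

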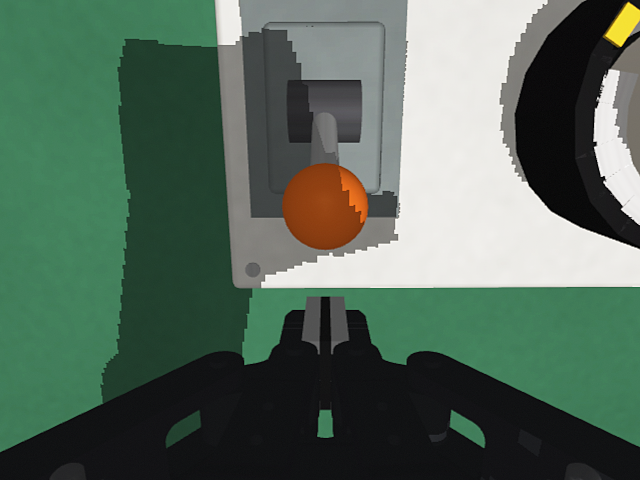

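Fingertips (325,320) are in line with the ball (325,207), with clear space between them. Push it over slowly.

```bash
python3 -m creep '[[[0,-1.2,0,0,0,0,0],[0,-2.4,0,0,0,0,0],[0,-3.6,0,0,0,0,0],[0,-4.8,0,0,0,0,0],[0,-6.0,0,0,0,0,0],[0,-7.0,0,0,0,0,0],[0,-8.0,0,0,0,0,0],[0,-8.0,0,0,0,0,0]]]'
python3 - <<'E'
from h import *
go(.553,.162,.128,-88.5)
p,d=bot.read_camera("wrist"); cv2.imwrite("pics/w11.png",p)
c=cam("scene"); p,d=bot.read_camera("scene"); cv2.imwrite("pics/s11.png",p)
v,u=np.mgrid[0:480,0:640]; P=unproj("scene",np.c_[u.ravel(),v.ravel()],d.ravel(),c).reshape(480,640,3)
b,g,r=[p[...,i].astype(int) for i in range(3)]
m=(r>150)&(g>60)&(g<170)&(b<60)&(P[...,1]>.07)&(P[...,1]<.2)&(abs(P[...,0]-.54)<.1)&(P[...,2]>.1); q=P[m]; print("ball",m.sum(),q.mean(0).round(4))
E
```

```text
t: 15.05
eef_pos: [0.5508, 0.1654, 0.1297]
tool_rot: [-0.0, 0.717, -0.697, 0.0]
contact_force: [-0.7, 0.5, -0.1]
gripper_width: 0.003
tcp [0.5508 0.1654 0.1297] yaw -88.42 tilt -0.06 t 15.05 F [-0.7  0.5 -0.1] g 0.003 q [-0.97  0.54  0.77  1.93 -0.49  0.87 -1.49]
shift [ 0.35 -0.21  0.17] turn [-0.0009 -0.0004  0.0013] rows 0.1
ball 14 [0.5825 0.1583 0.1538]
```

View pics/w11.png

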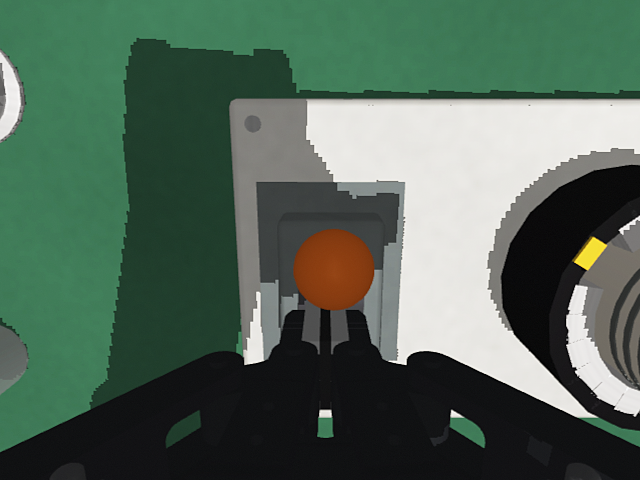

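```bash
python3 -m creep '[[[0,-0.2,0,0,0,0,0],[0,-0.35,0,0,0,0,0],[0,-0.35,0,0,0,0,0]]]'; python3 -m creep '[[[0,3,0,0,0,0,0],[0,6,-2,0,0,0,0],[0,8,-8,0,0,0,0],[0,11,-14,0,0,0,0],[0,11,-14,0,0,0,0]]]'
python3 - <<'E'
from h import *
go(.55,.162,.128,-88.5)
for n in ["wrist","scene","top"]:
    c=cam(n); p,d=bot.read_camera(n); cv2.imwrite(f"pics/{n}12.png",p)
    v,u=np.mgrid[0:480,0:640]; P=unproj(n,np.c_[u.ravel(),v.ravel()],d.ravel(),c).reshape(480,640,3)
    b,g,r=[p[...,i].astype(int) for i in range(3)]
    m=(r>140)&(g>50)&(g<170)&(b<60)&(P[...,1]>.12)&(P[...,1]<.2)&(abs(P[...,0]-.55)<.1)&(P[...,2]>.1); q=P[m]
    if len(q): print(n,"ball",m.sum(),q.mean(0).round(4),q.min(0).round(4),q.max(0).round(4))
    near=np.hypot(P[...,0]-.548,P[...,1]-.012)<.06
    m=near&(abs(P[...,2]-.204)<.005)&(g>r+15); q=P[m]; 
    if len(q)>20: print("bar",np.median(q[:,2]).round(4),cv2.minAreaRect((q[:,:2]*1000).astype(np.float32)))
    m=near&(abs(P[...,2]-.168)<.006)&(abs(g-r)<40); q=P[m]; 
    if len(q)>20: print("top",np.median(q[:,2]).round(4))
E
```

```text
t: 15.52
eef_pos: [0.5531, 0.1657, 0.1296]
tool_rot: [0.0, 0.717, -0.697, -0.0]
contact_force: [-1.1, 0.1, -0.9]
gripper_width: -0.002
t: 16.15
eef_pos: [0.444, 0.1642, 0.273]
tool_rot: [-0.004, 0.718, -0.696, -0.001]
contact_force: [0.1, 1.0, -0.6]
gripper_width: 0.004
tcp [0.444  0.1642 0.273 ] yaw -88.26 tilt -0.49 t 16.15 F [ 0.1  1.  -0.6] g 0.004 q [-1.41  0.11  1.03  2.02 -0.12  1.06 -1.87]
shift [  0.65 -10.54  14.54] turn [-0.0038  0.0076  0.0041] rows 2.9
wrist ball 1500 [0.5742 0.1626 0.1535] [0.51   0.1503 0.1434] [0.5855 0.1747 0.4157]
bar 0.2027 ((545.2882080078125, 22.05514144897461), (58.319252014160156, 8.7471923828125), 10.134903907775879)
top 0.168
scene ball 90 [0.5808 0.1595 0.1525] [0.566  0.1503 0.1409] [0.5901 0.1716 0.1614]
bar 0.2051 ((548.6680908203125, 11.506553649902344), (64.82353210449219, 21.349760055541992), 0.7538456916809082)
top 0.1688
top ball 38 [0.5743 0.1639 0.1504] [0.5651 0.1538 0.1322] [0.585  0.1745 0.1581]
bar 0.2039 ((548.3876953125, 13.301149368286133), (62.02857208251953, 19.314855575561523), 1.8323945999145508)
top 0.1681
```

View pics/scene12.png

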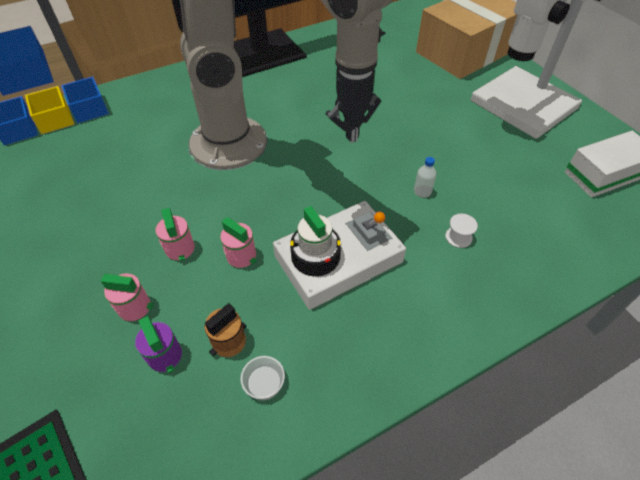

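The lever looks on at about 0.9–0.95 rad, but I never felt its stop. There's plenty of time, so I'll go back and push it fully home.

```bash
python3 -m creep '[[[0,0,6,0,0,0,0],[0,0,12,0,0,0,0],[0,0,14.4,0,0,0,0],[0,-5,14.4,0,0,0,0],[0,-9,14.4,0,0,0,0],[0,-10.6,14.4,0,0,0,0],[0,-11,14.4,0,0,0,0],[0,-11.3,14.4,0,0,0,0],[0,-11.3,14.4,0,0,0,0]]]';python3 -c "
from h import *
go(.558,.163,.128,-88.5)"
```

```text
t: 17.42
eef_pos: [0.5534, 0.1651, 0.1247]
tool_rot: [0.002, 0.717, -0.697, -0.002]
contact_force: [-4.4, -1.9, -0.7]
gripper_width: -0.0
tcp [0.5534 0.1651 0.1247] yaw -88.42 tilt -0.29 t 17.43 F [-4.4 -1.9 -0.7] g -0.0 q [-0.98  0.57  0.79  1.92 -0.52  0.88 -1.46]
shift [ 0.23 -0.45 -0.33] turn [ 0.0051 -0.0006  0.0014] rows 0.1
```

```bash
python3 -m creep '[[[0,-0.15,0,0,0,0,0],[0,-0.2,0,0,0,0,0],[0,-0.2,0,0,0,0,0]]]'; python3 -m creep '[[[0,3,0,0,0,0,0],[0,6,-2,0,0,0,0],[0,8,-8,0,0,0,0],[0,11,-14,0,0,0,0],[0,11,-14,0,0,0,0],[0,11,-14,0,0,0,0]]]'
python3 - <<'E'
from h import *
from scipy.optimize import least_squares
go(.55,.162,.128,-88.5)
for n in ["wrist","scene","top"]:
    c=cam(n); p,d=bot.read_camera(n); cv2.imwrite(f"pics/{n}13.png",p)
    v,u=np.mgrid[0:480,0:640]; P=unproj(n,np.c_[u.ravel(),v.ravel()],d.ravel(),c).reshape(480,640,3)
    b,g,r=[p[...,i].astype(int) for i in range(3)]
    m=(r>140)&(g>50)&(g<170)&(b<60)&(P[...,1]>.13)&(P[...,1]<.2)&(abs(P[...,0]-.55)<.1)&(abs(P[...,2]-.143)<.02); q=P[m]
    s=least_squares(lambda x:np.linalg.norm(q-x,axis=1)-.013,[.57,.163,.143],loss="soft_l1",f_scale=.001).x; print(n,"ball centre",s.round(4))
    near=np.hypot(P[...,0]-.548,P[...,1]-.012)<.06
    m=near&(abs(P[...,2]-.204)<.005)&(g>r+15); q=P[m]; 
    if len(q)>20: print("bar",np.median(q[:,2]).round(4),cv2.minAreaRect((q[:,:2]*1000).astype(np.float32)))
    m=near&(abs(P[...,2]-.168)<.006)&(abs(g-r)<40); q=P[m]; 
    if len(q)>20: print("top",np.median(q[:,2]).round(4))
E
```

```text
t: 17.8
eef_pos: [0.5537, 0.1651, 0.1245]
tool_rot: [0.003, 0.717, -0.697, -0.003]
contact_force: [-9.0, -2.6, 1.8]
gripper_width: -0.0
t: 18.55
eef_pos: [0.4479, 0.1637, 0.2658]
tool_rot: [-0.001, 0.718, -0.697, -0.001]
contact_force: [0.1, -0.2, -1.3]
gripper_width: -0.0
tcp [0.4479 0.1637 0.2658] yaw -88.29 tilt -0.17 t 18.55 F [ 0.1 -0.2 -1.3] g -0.0 q [-1.43  0.15  1.07  2.02 -0.16  1.05 -1.82]
shift [  0.52 -10.19  13.78] turn [-0.0004  0.0029  0.0036] rows 2.7
wrist ball centre [0.5782 0.1629 0.1431]
bar 0.2019 ((535.6221923828125, 21.33890724182129), (38.46437072753906, 5.346236705780029), 9.66750717163086)
top 0.168
scene ball centre [0.5776 0.1635 0.1449]
bar 0.205 ((548.2459716796875, 11.981561660766602), (64.6805419921875, 20.880056381225586), 0.7612591981887817)
top 0.169
top ball centre [0.5793 0.1647 0.1438]
bar 0.204 ((548.1948852539062, 13.317212104797363), (61.75609588623047, 19.271759033203125), 1.8288661241531372)
top 0.168
```

View pics/scene13.png

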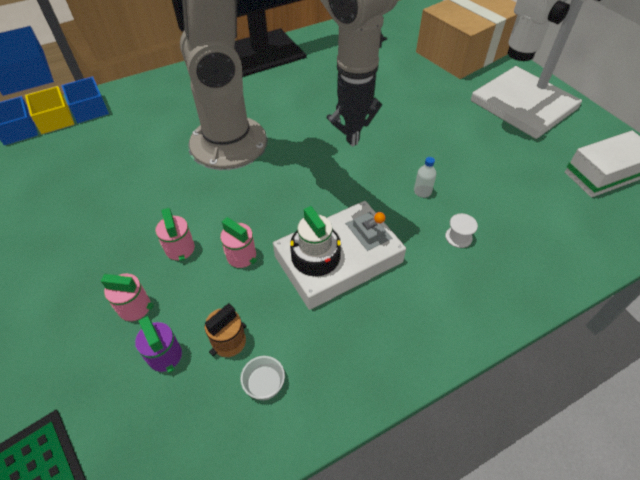

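The lever reached its stop, with 9 N and no further travel. The ball is now at (0.578, 0.163, 0.143), which matches 1.0 rad. The cartridge is still locked, and the arm is clear.

```bash
python3 -c "
from station import bot
print(bot.hand_in())"
```

```text
the job is handed in; nothing more can be done
None
```

The fresh cartridge is locked in the port and the extractor's lever is fully on. I handed the job in at about 18.6 s of the 64 s; the hand-in gave no verdict.

- **Cartridge:** I gripped the white one by its green bar and lowered it through the yellow-marked slots. I pushed it to 38.6 mm below the rim, turned it 60° clockwise, let the spring lift it and released it. In the last pictures its underside is 32 mm below the rim. Its bar is at 0.8 to 2.1° depending on the camera, against about 1.5° for the unit. It is within about 2 mm of the port axis.
- **Lever:** My first push stopped at roughly 0.9 to 0.95 rad without reaching the stop. I pushed again until it stopped moving at 9 N. The ball then measured (0.578, 0.163, 0.143), which matches 1.0 rad.
- **Bystanders and arm:** I never touched the spent filter, dish, bottle or spool, and they look unmoved in the last scene picture. The arm ended clear of everything.
- **Disagreements:** The cameras and the arm's reported position differed by 1 to 3 mm. For the fit I used the cartridge and port as seen together in the wrist picture. In the last wrist picture the bar was partly hidden, so its bar reading there was not usable. The scene and top pictures agree that the cartridge is locked.

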